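# Load the soldering turntable's battery barrel, shut it and fit its trivet

## Robot

A 6-joint arm with a two-finger parallel gripper is mounted at the origin on the work surface. World frame = base frame: x ahead of the robot, y to its left, z up, the work surface at z = 0. Lengths are in m, angles in rad, forces in N, time in s.
With the tool pointing down it reaches from about 0.35 to 0.975 m from the base axis. Payload 4.9 kg.
Tool frame: the origin (TCP) lies at the very end of the fingers, on their centre line; the grasp point (between the pads) lies 19 mm behind it; z points along the fingers, y is the line along which they close (so a half turn about z gives the same grasp; the last joint's range is limited). The gripper opens to 85 mm and grips with 20 to 120 N. Pads are 22 mm wide; open, the fingers measure 114 mm over their backs; the gripper's body (76 mm by 85 mm) begins 54 mm behind the grasp point. The pads swing forward as they close: fully open they stand 13 mm farther back than shut.
Start: joints at [1.001, 0.053, 1.613, -0, 1.476, -0.119], TCP at [0.272, 0.563, 0.231] pointing down, gripper open.
Joint ranges: [-3.01, 3.01], [-1.01, 2.22], [0.06, 2.58], [-1.02, 4.17], [0.09, 2.62], [-3.14, 3.14]. Speed limits (rad/s): [2.57, 2.57, 3.14, 3.14, 3.14, 3.14].

## Interface

Orientations are given as a rotation vector (axis times angle).
In Python, from station import * gives the robot as it stands.
- The arm moves only by the shell command python3 -m crank 'ROWS' [OPENING] [FORCE]. ROWS is JSON, a list of rows, each an object with "offset": the shift along the tool's x, y, z in m, a list of three; "twist": the turn, a rotation vector about the tool's x, y, z in degrees, a list of three. In form: [{"offset": [x, y, z], "twist": [rx, ry, rz]}, ...]. A call has 1 to 20 rows; each row is the pose to reach, as a shift and turn from the pose commanded when the call began, along the tool's axes at that moment; what a row does not reach only later rows make up. A row lasts 1/8 s, in which the tool goes at most 62.5 mm and 10.7 degrees, less where a joint would pass 70% of its speed; a pose out of reach is approached as far as the arm can. A call with a gripper value outside its range is refused whole. OPENING is the opening, from 0 (shut) to 1 (fully open), set as the call begins (- or left out, the last holds). The fingers move at their own pace and stop on an object; FORCE is the grip in N (left out, the last holds). Time passes only in rows, so rows that repeat a pose let the fingers close. It gives the time, the measured TCP pose, the force, the opening and the grip force at its end, in the units of the state.
- get_obs(): the state, without advancing time (a new reading comes with each control period).
- get_image(name): name is "scene" or "top" or "wrist"; returns the picture (480x640x3 uint8, red, green, blue); there is no depth.
- get_calibration(name): a dict with "intrinsics" (3x3 intrinsics, pixels), "world_from_camera" (4x4, takes a point from camera to world coordinates); the wrist camera has in their place "tool_from_camera" (4x4, takes a point from camera to tool coordinates, whose origin is the TCP and whose axes are the flange's). Camera axes: x right, y up, looking along -z (the intrinsics and any distortion apply to the point x, -y, -z); pixel columns grow to the right and rows downward; lengths in m; the calibration is good to about 2 mm. A picture is of the moment at which its call begins: read the wrist's pose just before it. get_calibration takes no time and is no camera call.
- finish_job(): hands the job in; it is judged then, once.
Trained networks look in the newest picture that a camera, given by its name, has taken for a name from the list of things; names that differ only in an ending like _2 or _b are one class to them, and where a whole thing is asked for, a point or a joint stands for the part that bears it (a point fixed in the world has none). Each returns a list of dicts, best first, with "confidence" (0 to 1); they miss things now and then, are a little off and sometimes report something else, mostly with a low value. They report only what shows in the picture. A call takes as long as a camera call. They do not tell look-alikes from the thing itself.
- cut_out(query, camera): "region" (480x640 bool, what is visible of it) and "rect" ([centre column, centre row, width, height] in pixels, round what is visible of it).
The state is a dict: "t": time; "q": joint angles; "dq": joint speeds; "effort": joint torques, N m; "tool_pos": TCP position; "tool_rot": TCP orientation; "contact_force": force on the tool from outside, world axes, zero at the start; "wrist_torque": the same for the moment, N m; "opening": finger opening in m; "grip_force": force on a finger pad.
Only numpy, scipy, OpenCV 4.12 (cv2) and the standard library are available. Lean on these libraries where they do the work, as an engineer would, in place of code of your own. Each camera call takes 0.05 s, during which the arm holds its last target. There are 200 camera calls.

## Task

Get the soldering turntable ready for work: feed the three fresh copper-topped D cells one after another into its open battery barrel, plus end first, until they are fully home against the closed end, and swing the end cap shut over them. Fit the trivet on the square drive spindle so that its hub sits down on the shoulder, and leave the other things on the bench where they are.

Things in the scene. Friction and masses are not known exactly. Their poses are not given: they have to be found in the camera images.
- cell0: fresh D cell, lying: cylinder 33 mm dia., 61.5 long, 140 g, black jacket with a copper-coloured third at its plus end, which has a steel nub (9.5 mm dia., 1.5 long, part of the 61.5). Origin mid-length on its axis; x runs along the cell towards the plus nub: plus tip 30.75 mm ahead, flat minus end 30.75 behind. It rolls if knocked.
- cell1: fresh D cell, lying: cylinder 33 mm dia., 61.5 long, 140 g, black jacket with a copper-coloured third at its plus end, which has a steel nub (9.5 mm dia., 1.5 long, part of the 61.5). Origin mid-length on its axis; x runs along the cell towards the plus nub: plus tip 30.75 mm ahead, flat minus end 30.75 behind. It rolls if knocked.
- cell2: fresh D cell, lying: cylinder 33 mm dia., 61.5 long, 140 g, black jacket with a copper-coloured third at its plus end, which has a steel nub (9.5 mm dia., 1.5 long, part of the 61.5). Origin mid-length on its axis; x runs along the cell towards the plus nub: plus tip 30.75 mm ahead, flat minus end 30.75 behind. It rolls if knocked.
- cell0_plus (a point): tip of the plus nub of cell0, on its axis
- cell1_plus (a point): tip of the plus nub of cell1, on its axis
- cell2_plus (a point): tip of the plus nub of cell2, on its axis
- turntable: battery soldering turntable, fixed to the bench: blue motor box 110 (x) x 150 (y) x 80 mm high, origin under its middle. Along its -x side lies the battery barrel, a level aluminium tube, axis at x = -80, z = 50 mm, open at its -y end, closed at its +y end. A red plus on the box marks the closed end, a white minus the open end.
- barrel_mouth (a point): centre of the barrel's open mouth, on its axis, 50 mm over the bench. y points into the barrel (the way cells go), z up, x towards the motor box, whose face is 50 mm farther in. Bore 38 mm, flared to 43 in the first 3; outside 44 (48 at the flare). A cell lies 2.5 mm below the axis and tips if let go less than 36 mm in; the rest is pushed in by the next cell or closed fingertips.
- barrel_end (a point): inner face of the barrel's closed end, on its axis, 183.5 mm from the mouth. Three cells fully home fill the barrel: the last then stands 1 mm proud of the mouth. A sighting slot 10 mm wide runs along the top. Axes as barrel_mouth.
- cap (a joint): the barrel's hinged end cap, rad: 0 = shut over the mouth, 3.1 = folded right back beside the barrel, upright hinge. It starts folded back and stays where it is left (friction, 2 to 4 N at its tab); shut, a small spring in it presses the last cell with 2 N. It shuts counter-clockwise seen from above: tab first away from the closed end, then across, then onto the mouth.
- cap_hinge (a point): on the cap's hinge axis, at the height of the barrel's axis, 30 mm to the -x side of that axis and 10 mm in from the mouth. Axes turn with the cap; shut, they are those of barrel_mouth. In them the cap is a black disc 52 mm dia., 6 thick, centred 30 mm along +x, its outer face 24 mm along -y.
- cap_tab (a point): middle of the outer face of the cap's red thumb tab (12 mm wide, 22 mm high, 6 mm thick), at (60, -24, 0) mm in the axes of cap_hinge
- spindle_seat (a point): centre of the spindle's round shoulder (34 mm dia.), on which the trivet's hub must sit, 88 mm over the bench; z up. A 12 mm square spindle rises 30 mm from it, its top 5 mm tapered to 6 mm square; x and y are square to its flats and turn with it. It stands at any angle and is stiff to turn (gear motor).
- trivet: dark steel trivet, 360 g: square hub 30 x 30 mm, 45 tall, with a 13.5 mm square hole right through (spindle + 1.5 mm), sides parallel to the hub's. From its corners arms 8 mm high run out at the foot to upright pins 10 mm dia., 50 tall, on a 62 mm radius. Origin: centre of its underside, x and y square to the hub's faces, which are the grip. Fits in any of four quarter turns.
- mat: fixed brown cork bench mat, 110 (x) x 300 (y) x 3 mm, on which the three fresh cells lie; origin under its middle
- spent_cell: spent D cell with an all-green jacket, 33 mm dia., 61.5 tall, standing on end (mm); to be left alone. Origin at the centre of its underside.
- spray: small amber spray bottle with a black top, 38 mm dia., 105 tall (mm); to be left alone. Origin at the centre of its underside.
- charcoal: black charcoal soldering block, 70 x 110 x 32 (mm); to be left alone. Origin at the centre of its underside.
- tool_jar: glass jar of picks and brushes, 68 mm dia., 160 tall with its tools (mm); to be left alone. Origin at the centre of its underside.
- third_hand: brass third-hand on a round iron foot 64 mm dia., about 100 tall (mm); to be left alone. Origin at the centre of its underside.
- dishes: stack of white dishes, 100 mm dia., 29 tall (mm); to be left alone. Origin at the centre of its underside.
- solder_tin: flat round tin of solder with a white lid, 60 mm dia., 18 tall (mm); to be left alone. Origin at the centre of its underside.
There are look-alikes about, which are no part of the job. What is shaped like the trivet but red is not meant.

How it is judged:
On the way, in this order (a step that is already met when the one before it is completed fails the run):
1. the plus end of a first cell is well inside the barrel (((y of cell0_plus in the frame of barrel_mouth above 0.025 m and x of cell0_plus in the frame of barrel_mouth between -0.008 and 0.008 m and z of cell0_plus in the frame of barrel_mouth between -0.008 and 0.008 m) or (y of cell1_plus in the frame of barrel_mouth above 0.025 m and x of cell1_plus in the frame of barrel_mouth between -0.008 and 0.008 m and z of cell1_plus in the frame of barrel_mouth between -0.008 and 0.008 m) or (y of cell2_plus in the frame of barrel_mouth above 0.025 m and x of cell2_plus in the frame of barrel_mouth between -0.008 and 0.008 m and z of cell2_plus in the frame of barrel_mouth between -0.008 and 0.008 m))), for 0.1 s.
2. the plus ends of all three cells are at least 40 mm inside the barrel (y of each of cell0_plus, cell1_plus, cell2_plus in the frame of barrel_mouth above 0.04 m and x of cell0_plus in the frame of barrel_mouth between -0.008 and 0.008 m and z of cell0_plus in the frame of barrel_mouth between -0.008 and 0.008 m and x of cell1_plus in the frame of barrel_mouth between -0.008 and 0.008 m and z of cell1_plus in the frame of barrel_mouth between -0.008 and 0.008 m and x of cell2_plus in the frame of barrel_mouth between -0.008 and 0.008 m and z of cell2_plus in the frame of barrel_mouth between -0.008 and 0.008 m), for 0.1 s.
3. the end cap is shut (value of joint cap below 0.08 rad), for 0.2 s.
At the end, for the whole second after the job is handed in: Each cell is in the barrel, plus end inward, within 5 mm of fully home and 6 mm of the axis; cap shut within 0.08 rad; trivet hub on the spindle's shoulder within 4 mm in height, centred within 4 mm, upright within 0.06 rad; cells and trivet at rest (((y of cell0_plus in the frame of barrel_mouth above 0.1785 m and y of cell0 in the frame of barrel_mouth below 0.1585 m) or (y of cell0_plus in the frame of barrel_mouth above 0.117 m and y of cell0 in the frame of barrel_mouth below 0.097 m) or (y of cell0_plus in the frame of barrel_mouth above 0.0555 m and y of cell0 in the frame of barrel_mouth below 0.0355 m)) and x of cell0 in the frame of barrel_mouth between -0.006 and 0.006 m and z of cell0 in the frame of barrel_mouth between -0.006 and 0.006 m and ((y of cell1_plus in the frame of barrel_mouth above 0.1785 m and y of cell1 in the frame of barrel_mouth below 0.1585 m) or (y of cell1_plus in the frame of barrel_mouth above 0.117 m and y of cell1 in the frame of barrel_mouth below 0.097 m) or (y of cell1_plus in the frame of barrel_mouth above 0.0555 m and y of cell1 in the frame of barrel_mouth below 0.0355 m)) and x of cell1 in the frame of barrel_mouth between -0.006 and 0.006 m and z of cell1 in the frame of barrel_mouth between -0.006 and 0.006 m and ((y of cell2_plus in the frame of barrel_mouth above 0.1785 m and y of cell2 in the frame of barrel_mouth below 0.1585 m) or (y of cell2_plus in the frame of barrel_mouth above 0.117 m and y of cell2 in the frame of barrel_mouth below 0.097 m) or (y of cell2_plus in the frame of barrel_mouth above 0.0555 m and y of cell2 in the frame of barrel_mouth below 0.0355 m)) and x of cell2 in the frame of barrel_mouth between -0.006 and 0.006 m and z of cell2 in the frame of barrel_mouth between -0.006 and 0.006 m and value of joint cap below 0.08 rad and z of trivet in the frame of spindle_seat below 0.004 m and horizontal distance between trivet and spindle_seat below 0.004 m and angle between trivet's own z axis and vertical below 0.06 rad and linear speed of each of cell0, cell1, cell2, trivet below 0.02 m/s); the robot touches nothing.
It fails at once if one of the other things on the bench (spent cell, spray bottle, charcoal block, tool jar, third hand, dishes, solder tin) is knocked aside by more than 30 mm or tipped over (distance of any of spent_cell, spray, charcoal, tool_jar, third_hand, dishes, solder_tin from where it was at the start of the episode above 0.03 m or angle between any of spent_cell, spray, charcoal, tool_jar, third_hand, dishes, solder_tin's own z axis and vertical above 0.5 rad).
It also fails if it takes over 72 s, if anything falls off the work surface, if the arm or the gripper's body presses on something with over 40 N, if the wrist force passes 120 N, or if a joint passes its speed limit or range.

## Working session

There is one attempt and no reset: what is moved stays moved. The work goes in short steps, Python scripts to look and compute and a shell command to move; the robot and the scene stay as the last step left them, time stands still between calls to the robot, and variables do not carry over. Pictures are saved under pics/ and viewed, at most 10 in all, crops included, and the job is handed in when it is done.

```bash
ls; mkdir -p pics; python3 - <<'E'
from station import *
import cv2
o=get_obs();print(o['t'],o['tool_pos'],o['tool_rot'],o['opening'])
for n in ('scene','top'):
    cv2.imwrite(f'pics/{n}0.png',get_image(n)[...,::-1])
    c=get_calibration(n);print(n,c)
print(get_calibration('wrist'))
E
```

```text
pics
0.0 [0.27197667 0.56204054 0.23006143] [-7.01981474e-01 -3.06144897e+00  3.00759670e-03] 0.0852853359216972
scene {'intrinsics': array([[466.17298884,   0.        , 327.07897896],
       [  0.        , 466.17298884, 239.60118812],
       [  0.        ,   0.        ,   1.        ]]), 'world_from_camera': array([[ 0.86796587, -0.4014503 ,  0.29235749,  0.88996136],
       [ 0.49657858,  0.69361584, -0.52183022, -0.54004982],
       [ 0.00670511,  0.59810929,  0.8013865 ,  0.93708345],
       [ 0.        ,  0.        ,  0.        ,  1.        ]])}
top {'intrinsics': array([[448.27279401,   0.        , 319.80276803],
       [  0.        , 448.27279401, 241.40038015],
       [  0.        ,   0.        ,   1.        ]]), 'world_from_camera': array([[-2.37724173e-02,  9.91407874e-01, -1.28628535e-01,
         4.47618078e-01],
       [-9.99717023e-01, -2.36860563e-02,  2.20128124e-03,
        -2.46984673e-03],
       [-8.64335151e-04,  1.28644465e-01,  9.91690403e-01,
         1.29622604e+00],
       [ 0.00000000e+00,  0.00000000e+00,  0.00000000e+00,
         1.00000000e+00]])}
{'intrinsics': array([[371.20657465,   0.        , 316.08369063],
       [  0.        , 371.20657465, 246.20076495],
       [  0.        ,   0.        ,   1.        ]]), 'tool_from_camera': array([[-6.31924061e-04,  9.65375717e-01,  2.60862657e-01,
         6.59819692e-02],
       [ 9.99999799e-01,  6.24725322e-04,  1.10515160e-04,
         2.22030345e-04],
       [-5.62788555e-05,  2.60862674e-01, -9.65375918e-01,
        -1.43316237e-01],
       [ 0.00000000e+00,  0.00000000e+00,  0.00000000e+00,
         1.00000000e+00]])}
```

View pics/scene0.png

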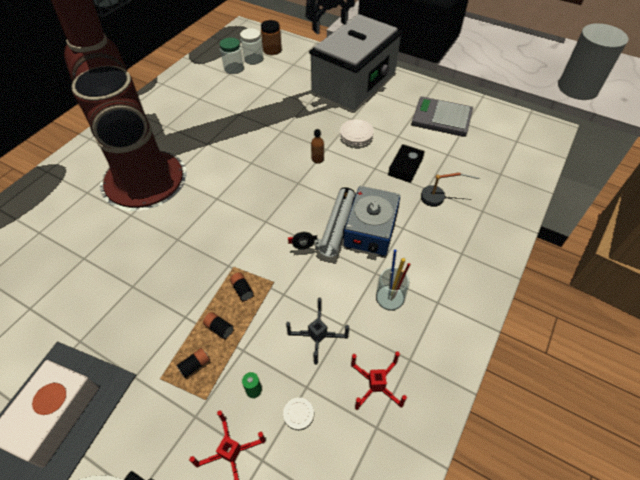

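View pics/top0.png

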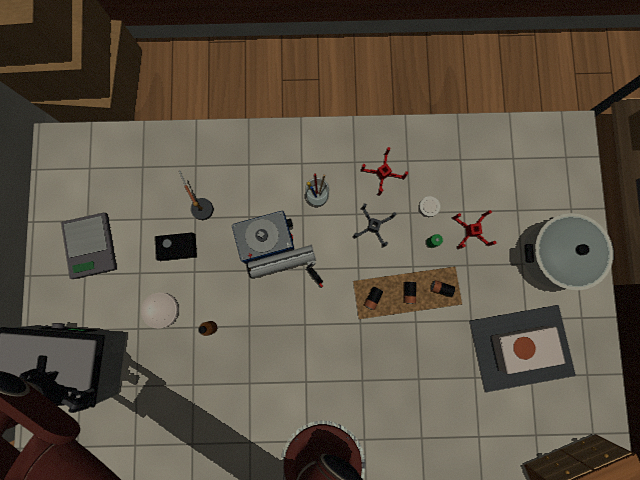

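The dark trivet is at scene (318,330) and top (375,225). The red look-alikes, at top (384,172) and (474,229), aren't the ones meant. The cells lie on the cork mat at top (373,297), (410,291) and (443,288). The barrel mouth is near top (314,253), with the cap folded back at (316,275).

```bash
cat > h.py <<'E'
from station import *
import numpy as np, cv2
from scipy.spatial.transform import Rotation as R
def cam(n,o=None):
    c=get_calibration(n);K=c['intrinsics']
    if n=='wrist':
        T=np.eye(4);T[:3,:3]=R.from_rotvec(o['tool_rot']).as_matrix();T[:3,3]=o['tool_pos']
        return K,T@c['tool_from_camera']
    return K,c['world_from_camera']
def ray(K,T,px,z):
    px=np.atleast_2d(px).astype(float)
    d=np.c_[(px[:,0]-K[0,2])/K[0,0],-(px[:,1]-K[1,2])/K[1,1],-np.ones(len(px))]@T[:3,:3].T
    return T[:3,3]+d*((z-T[2,3])/d[:,2])[:,None]
def proj(K,T,P):
    p=(np.atleast_2d(P)-T[:3,3])@T[:3,:3]
    return np.c_[K[0,0]*p[:,0]/-p[:,2]+K[0,2],-K[1,1]*p[:,1]/-p[:,2]+K[1,2]]
def shot(n,name=None):
    o=get_obs();im=get_image(n);K,T=cam(n,o)
    if name: cv2.imwrite(f'pics/{name}.png',im[...,::-1])
    return o,im,K,T
def pca(W):
    c=W[:,:2].mean(0);w,v=np.linalg.eigh(np.cov((W[:,:2]-c).T));return c,v[:,1],np.sqrt(w*12)
def cells(n,o,im,K,T,z=.0195):
    for r in cut_out('cell0',n):
        m=r['region'];ys,xs=np.nonzero(m)
        if len(xs)<20: continue
        W=ray(K,T,np.c_[xs,ys],z);c,a,s=pca(W)
        f=im[ys,xs].astype(int);cop=(f[:,0]-f[:,2]>25)&(f[:,0]>f[:,1]*1.3)
        if cop.sum() and (W[cop,:2].mean(0)-c)@a<0:a=-a
        t=(W[:,:2]-c)@a;u=(W[:,:2]-c)@[-a[1],a[0]]
        mid=c+a*(t.max()+t.min())/2+np.array([-a[1],a[0]])*(u.max()+u.min())/2
        print('cell conf %.2f px %s'%(r['confidence'],np.round(r['rect'])),'c',c.round(4),'mid',mid.round(4),'plusyaw %.1f'%np.degrees(np.arctan2(a[1],a[0])),'ext',np.ptp(t).round(3),np.ptp(u).round(3),'cop',cop.mean().round(2))
def go(pos,yaw_y,down=True,tilt=0):
    """rows to reach TCP pos, tool down, closing line (tool y) at world yaw yaw_y deg (mod 180)"""
    o=get_obs();R0=R.from_rotvec(o['tool_rot']);best=None
    for k in (0,180):
        a=np.radians(yaw_y+k);y=np.array([np.cos(a),np.sin(a),0]);z=np.array([0,0,-1.]);x=np.cross(y,z)
        R1=R.from_matrix(np.c_[x,y,z]);tw=np.degrees((R0.inv()*R1).as_rotvec())
        off=R0.inv().apply(np.array(pos)-o['tool_pos'])
        print('go',k,'offset',off.round(4),'twist',tw.round(1))
E
python3 - <<'E'
from h import *
o,im,K,T=shot('top')
cells('top',o,im,K,T)
for q,z in (('trivet',.045),('cap',.05),('turntable',.08),('spent_cell',.06),('solder_tin',.018),('tool_jar',.1),('spray',.1),('mat',.003)):
    for r in cut_out(q,'top')[:3]:
        ys,xs=np.nonzero(r['region']);c,a,s=pca(ray(K,T,np.c_[xs,ys],z))
        print(q,round(r['confidence'],2),np.round(r['rect']),c.round(3),'yaw %.1f'%np.degrees(np.arctan2(a[1],a[0])),s.round(3))
# barrel ends guess
print(ray(K,T,[[314,253],[248,270],[262,235]],.06))
E
```

```text
cell conf 0.73 px [412. 293.   9.  18.] c [ 0.4627 -0.2559] mid [ 0.4616 -0.2556] plusyaw 177.5 ext 0.059 0.031 cop 0.3
cell conf 0.66 px [372. 300.  20.  20.] c [ 0.4475 -0.1507] mid [ 0.4474 -0.1512] plusyaw 150.3 ext 0.066 0.036 cop 0.36
cell conf 0.60 px [442. 289.  25.  13.] c [ 0.4718 -0.348 ] mid [ 0.4719 -0.3486] plusyaw 73.7 ext 0.063 0.03 cop 0.34
trivet 0.88 [471. 230.  44.  38.] [ 0.633 -0.437] yaw 128.0 [0.091 0.1  ]
trivet 0.68 [385. 170.  47.  46.] [ 0.805 -0.189] yaw 85.0 [0.081 0.094]
trivet 0.6 [374. 224.  44.  45.] [ 0.652 -0.158] yaw -157.7 [0.087 0.096]
cap 0.44 [313. 274.  16.  21.] [0.52  0.015] yaw -143.5 [0.015 0.053]
turntable 0.69 [277. 246.  89.  81.] [0.597 0.13 ] yaw 61.9 [0.145 0.21 ]
spent_cell 0.47 [436. 243.  16.  15.] [ 0.603 -0.324] yaw 112.3 [0.027 0.039]
spent_cell 0.34 [197. 202.  26.  32.] [0.71  0.326] yaw -144.8 [0.053 0.072]
solder_tin 0.85 [432. 204.  20.  17.] [ 0.71  -0.325] yaw 117.2 [0.051 0.054]
solder_tin 0.22 [279. 247.  91.  73.] [0.605 0.137] yaw 61.7 [0.151 0.221]
tool_jar 0.83 [316. 191.  23.  30.] [ 0.741 -0.   ] yaw 178.3 [0.058 0.073]
tool_jar 0.48 [409. 295. 109.  50.] [ 0.46 -0.23] yaw 96.7 [0.11  0.279]
tool_jar 0.41 [444. 289.  26.  17.] [ 0.47  -0.328] yaw 70.1 [0.029 0.06 ]
spray 0.57 [210. 328.  18.  11.] [0.381 0.296] yaw 104.0 [0.029 0.041]
mat 0.95 [411. 293. 110.  47.] [ 0.462 -0.25 ] yaw 96.6 [0.119 0.3  ]
mat 0.68 [318. 192.  23.  32.] [0.765 0.001] yaw 175.1 [0.063 0.08 ]
[[0.57593897 0.01163505 0.06      ]
 [0.53316684 0.19468277 0.06      ]
 [0.62978918 0.1553706  0.06      ]]
```

```bash
python3 -c "
from h import *
go([.565,.05,.27],13)"
```

```text
go 0 offset [-0.4868 -0.3338 -0.0387] twist [ 0.  -0.  51.2]
go 180 offset [-0.4868 -0.3338 -0.0387] twist [   0.     0.  -128.8]
```

```bash
python3 -m crank '[{"offset":[-0.05,-0.034,-0.039],"twist":[0,0,5]},{"offset":[-0.487,-0.334,-0.039],"twist":[0,0,51]},{"offset":[-0.487,-0.334,-0.039],"twist":[0,0,51]},{"offset":[-0.487,-0.334,-0.039],"twist":[0,0,51]},{"offset":[-0.487,-0.334,-0.039],"twist":[0,0,51]},{"offset":[-0.487,-0.334,-0.039],"twist":[0,0,51]},{"offset":[-0.487,-0.334,-0.039],"twist":[0,0,51]},{"offset":[-0.487,-0.334,-0.039],"twist":[0,0,51]},{"offset":[-0.487,-0.334,-0.039],"twist":[0,0,51]},{"offset":[-0.487,-0.334,-0.039],"twist":[0,0,51]},{"offset":[-0.487,-0.334,-0.039],"twist":[0,0,51]},{"offset":[-0.487,-0.334,-0.039],"twist":[0,0,51]}]' 1 60
python3 - <<'E'
from h import *
o,im,K,T=shot('wrist','w1'); print(o['q'].round(2) if hasattr(o['q'],'round') else o['q'])
E
```

```text
t: 2.1
tool_pos: [0.5649, 0.0501, 0.2703]
tool_rot: [-1.952, -2.461, -0.0]
contact_force: [-0.1, -0.3, 0.1]
opening: 0.0852
grip_force: 0.0
[-0.04 -0.11  1.7   0.    1.54 -0.27]
```

View pics/w1.png

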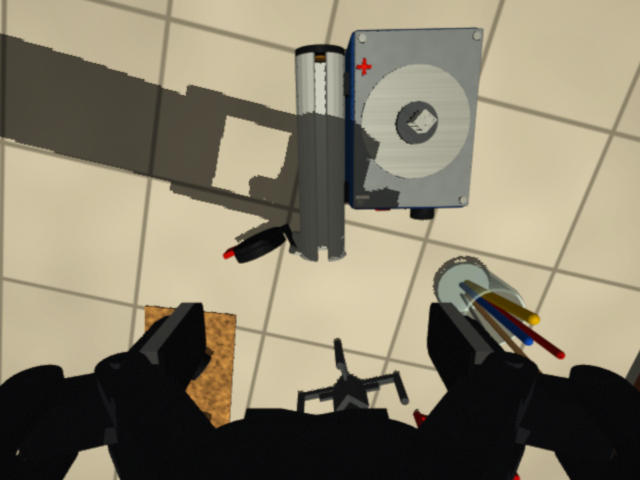

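Box top corners are at about (352,29), (483,28) and (467,207), and the mouth lip at (322,259). The cap disc is at (258,243) with its tab at (228,254), and the spindle at (422,121). I'll enlarge for exact pixels.

```bash
python3 - <<'E'
import cv2
im=cv2.imread('pics/w1.png')
c=cv2.resize(im[20:270,215:490],None,fx=2.4,fy=2.4,interpolation=cv2.INTER_CUBIC)
cv2.imwrite('pics/w1c.png',c)
E
```

```text
(no output)
```

View pics/w1c.png

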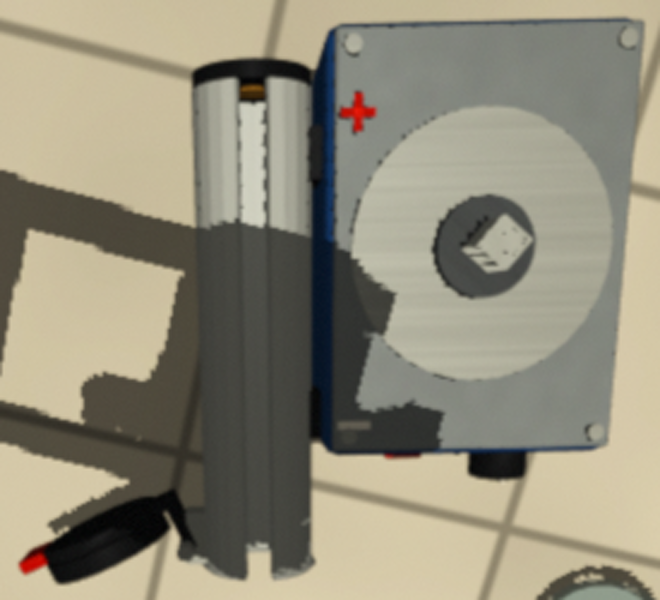

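```bash
cat >> h.py <<'E'
def px(*p): return np.array(p)/2.4+[215,20]
E
python3 - <<'E'
from h import *
o=get_obs();K,T=cam('wrist',o)
C=ray(K,T,px([337,25],[641,22],[607,446],[331,451]),.08)[:,:2]
L=np.array([[-55,75],[55,75],[55,-75],[-55,-75]])/1000
# rigid fit
A=np.c_[L,np.zeros(4)];B=np.c_[C-C.mean(0),np.zeros(4)];rot,rs=R.align_vectors(B,A)
yaw=rot.as_euler('zyx')[0];c=C.mean(0);print('yaw',np.degrees(yaw),'c',c,'rssd',rs)
E=np.array([[np.cos(yaw),-np.sin(yaw)],[np.sin(yaw),np.cos(yaw)]])
loc=lambda p,z:(ray(K,T,p,z)[:,:2]-c)@E
print('slot',loc(px([253,105],[259,550]),.071)*1e3)
print('lip',loc(px([258,577]),.074)*1e3)
print('closed end outer top',loc(px([253,60]),.072)*1e3)
print('tube edges x',loc(px([197,200],[312,200],[203,500],[308,500]),.05)*1e3)
print('shoulder',loc(px([485,246]),.088)*1e3)
print('spindle top corners',loc(px([505,213],[534,240],[497,272],[468,240]),.115)*1e3)
print('cap disc ends/tab',loc(px([165,505],[52,570],[33,560]),.06)*1e3)
E
```

```text
yaw 14.186762452228704 c [0.62717379 0.15215547] rssd 0.009751124799390455
slot [[ -79.43346465   49.88726111]
 [ -79.36461418 -112.59106938]]
lip [[ -79.9461912 -122.9290284]]
closed end outer top [[-79.24316303  63.94937683]]
tube edges x [[-101.06275158   21.09689379]
 [ -57.02668842   20.33140452]
 [-102.16473297  -96.38125341]
 [ -58.35120663  -97.13987895]]
shoulder [[0.25666069 0.38157335]]
spindle top corners [[ -0.96311381   8.73188433]
 [  8.73664009   0.47704394]
 [ -2.47118949  -9.07028712]
 [-12.24658566   0.84162282]]
cap disc ends/tab [[-117.1742092   -96.01072306]
 [-165.11796768 -122.77813462]
 [-172.65430171 -118.33089177]]
```

```bash
python3 -c "
from h import *
go([.48,-.22,.23],60)"
```

```text
go 0 offset [-0.244  -0.1444  0.0402] twist [  0.   -0.  -46.8]
go 180 offset [-0.244  -0.1444  0.0402] twist [ -0.   -0.  133.2]
```

```bash
python3 -m crank '[{"offset":[-0.244,-0.144,0.04],"twist":[0,0,-46.8]},{"offset":[-0.244,-0.144,0.04],"twist":[0,0,-46.8]},{"offset":[-0.244,-0.144,0.04],"twist":[0,0,-46.8]},{"offset":[-0.244,-0.144,0.04],"twist":[0,0,-46.8]},{"offset":[-0.244,-0.144,0.04],"twist":[0,0,-46.8]},{"offset":[-0.244,-0.144,0.04],"twist":[0,0,-46.8]},{"offset":[-0.244,-0.144,0.04],"twist":[0,0,-46.8]}]' 0.65 60
python3 - <<'E'
from h import *
o,im,K,T=shot('wrist','w2')
cells('wrist',o,im,K,T)
E
```

```text
t: 3.02
tool_pos: [0.4808, -0.2195, 0.2305]
tool_rot: [0.813, 3.034, 0.001]
contact_force: [-0.7, -0.0, -0.4]
opening: 0.0556
grip_force: 0.0
cell conf 0.88 px [360. 153.  43.  74.] c [ 0.4494 -0.154 ] mid [ 0.4496 -0.1546] plusyaw 152.6 ext 0.063 0.034 cop 0.36
cell conf 0.74 px [195. 278.  69.  42.] c [ 0.4719 -0.3534] mid [ 0.4717 -0.3537] plusyaw 71.9 ext 0.072 0.036 cop 0.35
cell conf 0.72 px [273. 223.  55.  73.] c [ 0.4639 -0.259 ] mid [ 0.4647 -0.2591] plusyaw 175.8 ext 0.065 0.034 cop 0.35
cell conf 0.61 px [610. 347.  59.  86.] c [ 0.7531 -0.0102] mid [ 0.7677 -0.009 ] plusyaw 1.1 ext 0.118 0.065 cop 0.04
```

View pics/w2.png

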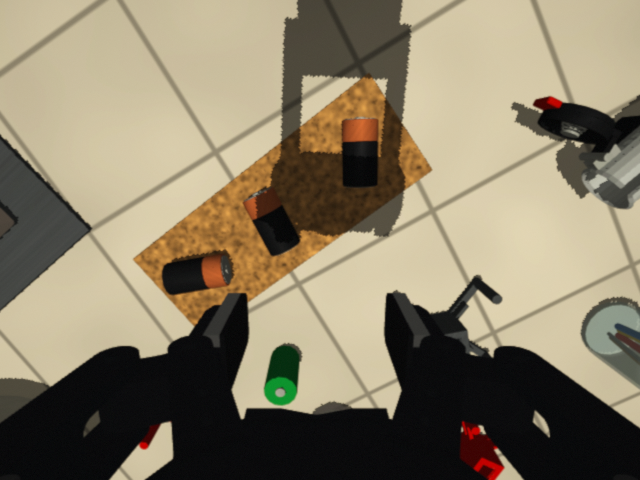

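The three cells are at (360,153), (273,223) and (197,272), which agrees with the network. I'll grip the first near its minus end.

```bash
python3 -c "
from h import *
go([.466,-.163,.10],62.5)
go([.466,-.163,.006],62.5)"
```

```text
go 0 offset [0.0412 0.041  0.1307] twist [ 0.   0.  -2.4]
go 180 offset [0.0412 0.041  0.1307] twist [ 1.000e-01 -0.000e+00  1.776e+02]
go 0 offset [0.0413 0.041  0.2247] twist [ 0.   0.  -2.4]
go 180 offset [0.0413 0.041  0.2247] twist [ 1.000e-01 -0.000e+00  1.776e+02]
```

```bash
python3 -m crank '[{"offset":[0.02,0.02,0.06],"twist":[0,0,-2.4]},{"offset":[0.041,0.041,0.11],"twist":[0,0,-2.4]},{"offset":[0.041,0.041,0.15],"twist":[0,0,-2.4]},{"offset":[0.041,0.041,0.19],"twist":[0,0,-2.4]},{"offset":[0.041,0.041,0.215],"twist":[0,0,-2.4]},{"offset":[0.041,0.041,0.225],"twist":[0,0,-2.4]},{"offset":[0.041,0.041,0.225],"twist":[0,0,-2.4]}]' 0.65 60
python3 -m crank '[{"offset":[0,0,0],"twist":[0,0,0]},{"offset":[0,0,0],"twist":[0,0,0]},{"offset":[0,0,0],"twist":[0,0,0]},{"offset":[0,0,0],"twist":[0,0,0]}]' 0.1 60
python3 - <<'E'
from h import *
mx,my,ya=.5795,.0143,np.radians(104.2)
d=np.array([np.cos(ya),np.sin(ya)])
for s in (-.07,-.0105):   # TCP y in barrel frame; plus tip = s+49.5mm
    p=np.array([mx,my])+d*s;print(s);go([*p,.15],14.2);go([*p,.036],14.2)
E
```

```text
t: 4.0
tool_pos: [0.4658, -0.1639, 0.0054]
tool_rot: [-0.748, -3.051, -0.0]
contact_force: [0.6, 1.0, -0.0]
opening: 0.0556
grip_force: 0.0
t: 4.5
tool_pos: [0.467, -0.1652, 0.0072]
tool_rot: [0.75, 3.047, -0.0]
contact_force: [-0.1, 1.6, 5.9]
opening: 0.0311
grip_force: 59.5
-0.07
go 0 offset [-0.0635  0.1592 -0.1425] twist [ 0.1  0.2 48.2]
go 180 offset [-0.0635  0.1592 -0.1425] twist [-2.000e-01  1.000e-01 -1.318e+02]
go 0 offset [-0.0631  0.1591 -0.0285] twist [ 0.1  0.2 48.2]
go 180 offset [-0.0631  0.1591 -0.0285] twist [-2.000e-01  1.000e-01 -1.318e+02]
-0.0105
go 0 offset [-0.0238  0.2035 -0.1426] twist [ 0.1  0.2 48.2]
go 180 offset [-0.0238  0.2035 -0.1426] twist [-2.000e-01  1.000e-01 -1.318e+02]
go 0 offset [-0.0234  0.2034 -0.0286] twist [ 0.1  0.2 48.2]
go 180 offset [-0.0234  0.2034 -0.0286] twist [-2.000e-01  1.000e-01 -1.318e+02]
```

```bash
python3 -m crank '[{"offset":[0,0,-0.03],"twist":[0,0,0]},{"offset":[-0.005,0.01,-0.08],"twist":[0,0,8]},{"offset":[-0.02,0.05,-0.11],"twist":[0,0,18]},{"offset":[-0.04,0.1,-0.12],"twist":[0,0,28]},{"offset":[-0.064,0.159,-0.12],"twist":[0,0,38]},{"offset":[-0.064,0.159,-0.12],"twist":[0,0,48.2]},{"offset":[-0.064,0.159,-0.11],"twist":[0,0,48.2]}]' 0.1 60
python3 - <<'E'
from h import *
o,im,K,T=shot('wrist','w3')
print(o['opening'])
z=o['tool_pos'][2]+.013
cells('wrist',o,im,K,T,z)
E
```

```text
t: 5.38
tool_pos: [0.5966, -0.0532, 0.1154]
tool_rot: [1.926, 2.481, 0.0]
contact_force: [-0.4, -0.8, -2.6]
opening: 0.0309
grip_force: 60.0
0.030940775261294597
cell conf 0.92 px [318. 279.  96. 185.] c [ 0.5923 -0.0342] mid [ 0.593  -0.0371] plusyaw 103.7 ext 0.072 0.034 cop 0.34
```

View pics/w3.png

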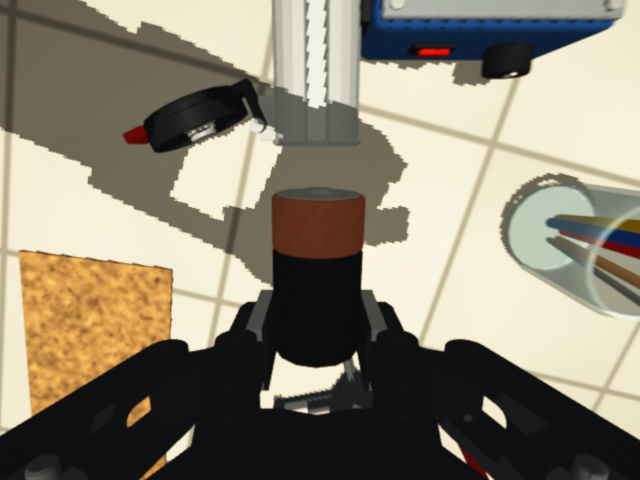

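The cell is held straight, with its copper end at (318,195) facing the mouth at (318,144). The columns match, so it's aligned laterally.

```bash
python3 - <<'E'
from h import *
o=get_obs();K,T=cam('wrist',o);Rt=R.from_rotvec(o['tool_rot'])
for z in (.110,.115,.12,.125,.13,.135):
    W=ray(K,T,[[273,199],[364,199],[279,350],[359,350]],z)
    t=(Rt.inv().apply(W-o['tool_pos'])*1e3).round(1)
    print(z,'front',t[0,:2],t[1,:2],'w',np.linalg.norm(W[1]-W[0]).round(4),'back',t[2,:2],np.linalg.norm(W[3]-W[2]).round(4))
W=ray(K,T,[[277,140],[358,140]],.05);print('mouth lip',Rt.inv().apply(W-o['tool_pos']).round(4))
mx,my,ya=.5795,.0143,np.radians(104.2);d=np.array([np.cos(ya),np.sin(ya)])
for s in (-.07,-.0105,-.008):
    p=np.array([mx,my])+d*s;print(s);go([*p,.036],14.2)
E
```

```text
0.11 front [ 45.9 -16.9] [45.9 19. ] w 0.0359 back [-20.9 -16.3] 0.0353
0.115 front [ 46.6 -16.3] [46.6 18.4] w 0.0347 back [-17.9 -15.8] 0.0341
0.12 front [ 47.3 -15.8] [47.3 17.7] w 0.0335 back [-14.9 -15.2] 0.0329
0.125 front [ 48.  -15.2] [48.  17.1] w 0.0323 back [-12.  -14.6] 0.0317
0.13 front [ 48.7 -14.6] [48.7 16.4] w 0.031 back [ -9.  -14.1] 0.0305
0.135 front [ 49.4 -14. ] [49.4 15.8] w 0.0298 back [ -6.  -13.5] 0.0293
mouth lip [[ 0.0692 -0.0208  0.0632]
 [ 0.0692  0.0225  0.063 ]]
-0.07
go 0 offset [-0.0008  0.0027  0.077 ] twist [-0.2 -0.1  0.1]
go 180 offset [-0.0008  0.0027  0.077 ] twist [ 1.000e-01 -3.000e-01 -1.799e+02]
-0.0105
go 0 offset [0.0587 0.0028 0.0771] twist [-0.2 -0.1  0.1]
go 180 offset [0.0587 0.0028 0.0771] twist [ 1.000e-01 -3.000e-01 -1.799e+02]
-0.008
go 0 offset [0.0612 0.0028 0.0771] twist [-0.2 -0.1  0.1]
go 180 offset [0.0612 0.0028 0.0771] twist [ 1.000e-01 -3.000e-01 -1.799e+02]
```

```bash
python3 -m crank '[{"offset":[0,0.0005,0.04],"twist":[0,0,0]},{"offset":[0,0.0005,0.07],"twist":[0,0,0]},{"offset":[0,0.0005,0.075],"twist":[0,0,0]},{"offset":[0,0.0005,0.075],"twist":[0,0,0]}]' 0.1 60
python3 - <<'E'
from h import *
o,im,K,T=shot('wrist','w4')
oS,imS,_,_=shot('scene')
a=cv2.resize(im[90:370,200:440],None,fx=2,fy=2,interpolation=cv2.INTER_CUBIC)
b=cv2.resize(imS[180:290,280:390],None,fx=4,fy=4,interpolation=cv2.INTER_CUBIC)
b=cv2.resize(b,(320,320));c=np.zeros((560,800,3),np.uint8);c[:,:480]=a;c[:320,480:]=b
cv2.imwrite('pics/w4c.png',c[...,::-1])
E
```

```text
t: 5.98
tool_pos: [0.5964, -0.0538, 0.0407]
tool_rot: [1.93, 2.478, 0.0]
contact_force: [-0.0, 0.3, -1.1]
opening: 0.0312
grip_force: 60.2
```

View pics/w4c.png

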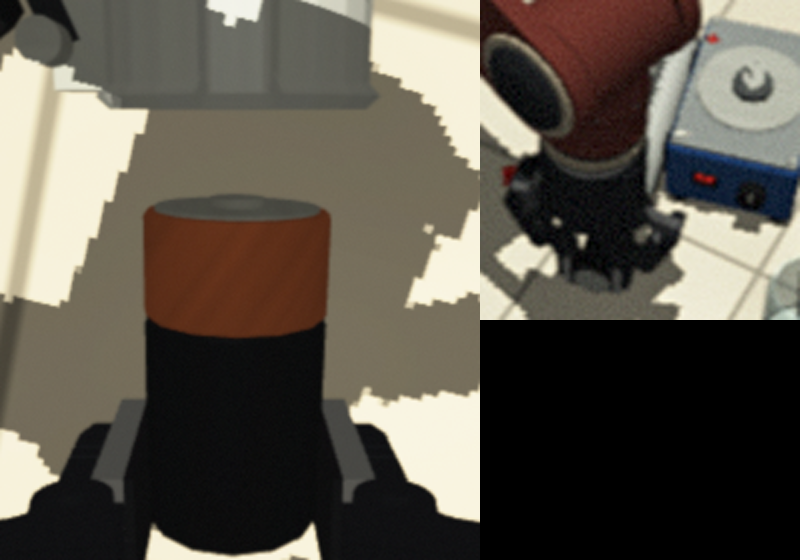

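Wrist crop: the cell spans columns 143–331 and the flare 98–378, so both centre at about 238. By apparent width they are at nearly the same height too, so I'll go in 1.5 mm lower.

```bash
python3 -m crank '[{"offset":[0.005,0,0.0015],"twist":[0,0,0]},{"offset":[0.018,0,0.0015],"twist":[0,0,0]},{"offset":[0.026,0,0.0015],"twist":[0,0,0]},{"offset":[0.034,0,0.0015],"twist":[0,0,0]},{"offset":[0.042,0,0.0015],"twist":[0,0,0]},{"offset":[0.05,0,0.0015],"twist":[0,0,0]},{"offset":[0.055,0,0.0015],"twist":[0,0,0]},{"offset":[0.0575,0,0.0015],"twist":[0,0,0]},{"offset":[0.058,0,0.0015],"twist":[0,0,0]}]' 0.1 60
```

```text
t: 7.2
tool_pos: [0.5829, 0.0004, 0.0389]
tool_rot: [1.927, 2.475, -0.005]
contact_force: [1.0, -9.9, -3.5]
opening: 0.0309
grip_force: 65.1
```

```bash
python3 -m crank '[{"offset":[-0.0015,0,0],"twist":[0,0,0]},{"offset":[-0.0015,0,0],"twist":[0,0,0]},{"offset":[-0.0015,0,0],"twist":[0,0,0]}]' 0.52 60
python3 - <<'E'
from h import *
o,im,K,T=shot('wrist')
cells('wrist',o,im,K,T,.05)
a=cv2.resize(im[90:370,200:440],None,fx=1.5,fy=1.5);cv2.imwrite('pics/w5.png',a[...,::-1])
E
```

```text
t: 7.58
tool_pos: [0.5832, 0.0008, 0.0393]
tool_rot: [1.929, 2.477, -0.0]
contact_force: [1.1, -4.5, -0.8]
opening: 0.0444
grip_force: 2.0
```

View pics/w5.png

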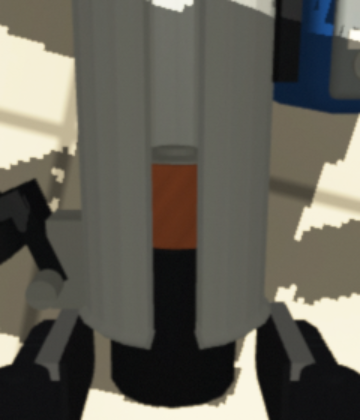

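```bash
python3 -m crank '[{"offset":[-0.03,0,0],"twist":[0,0,0]},{"offset":[-0.045,0,0],"twist":[0,0,0]}]' 0.52 60
python3 -m crank '[{"offset":[0,0,0],"twist":[0,0,0]},{"offset":[0,0,0],"twist":[0,0,0]},{"offset":[0,0,0],"twist":[0,0,0]},{"offset":[0,0,0],"twist":[0,0,0]},{"offset":[0.012,0,0],"twist":[0,0,0]},{"offset":[0.024,0,0],"twist":[0,0,0]},{"offset":[0.036,0,0],"twist":[0,0,0]},{"offset":[0.046,0,0],"twist":[0,0,0]},{"offset":[0.047,0,0],"twist":[0,0,0]}]' 0 40
python3 - <<'E'
from h import *
c=np.array([.4647,-.2591]);y=np.radians(175.8);g=c-.01875*np.array([np.cos(y),np.sin(y)]);print(g)
go([*g,.12],85.8);go([*g,.0065],85.8)
E
```

```text
t: 7.92
tool_pos: [0.5938, -0.0423, 0.0389]
tool_rot: [-1.931, -2.477, -0.001]
contact_force: [0.4, -0.6, 0.1]
opening: 0.0446
grip_force: 0.0
t: 9.05
tool_pos: [0.582, 0.0041, 0.0389]
tool_rot: [1.929, 2.479, -0.0]
contact_force: [-0.1, -0.7, 0.1]
opening: -0.0004
grip_force: 0.6
[ 0.48339965 -0.26047322]
go 0 offset [-0.2323 -0.1606 -0.0811] twist [  0.    0.  -71.6]
go 180 offset [-0.2323 -0.1606 -0.0811] twist [  0.   -0.  108.4]
go 0 offset [-0.2323 -0.1606  0.0324] twist [  0.    0.  -71.6]
go 180 offset [-0.2323 -0.1606  0.0324] twist [  0.   -0.  108.4]
```

```bash
python3 -m crank '[{"offset":[-0.03,0,-0.02],"twist":[0,0,0]},{"offset":[-0.06,-0.02,-0.07],"twist":[0,0,-10]},{"offset":[-0.1,-0.05,-0.08],"twist":[0,0,-20]},{"offset":[-0.14,-0.09,-0.08],"twist":[0,0,-30]},{"offset":[-0.18,-0.12,-0.08],"twist":[0,0,-40]},{"offset":[-0.21,-0.15,-0.08],"twist":[0,0,-50]},{"offset":[-0.232,-0.161,-0.08],"twist":[0,0,-60]},{"offset":[-0.232,-0.161,-0.06],"twist":[0,0,-71.6]},{"offset":[-0.232,-0.161,-0.02],"twist":[0,0,-71.6]},{"offset":[-0.232,-0.161,0.02],"twist":[0,0,-71.6]},{"offset":[-0.232,-0.161,0.032],"twist":[0,0,-71.6]},{"offset":[-0.232,-0.161,0.0325],"twist":[0,0,-71.6]}]' 0.65 60
python3 -m crank '[{"offset":[0,0,0],"twist":[0,0,0]},{"offset":[0,0,0],"twist":[0,0,0]},{"offset":[0,0,0],"twist":[0,0,0]},{"offset":[0,0,0],"twist":[0,0,0]}]' 0.1 60
python3 - <<'E'
from h import *
go([.5966,-.0538,.11],14.2); go([.5966,-.0538,.039],14.2)
E
```

```text
t: 10.55
tool_pos: [0.4826, -0.2608, 0.006]
tool_rot: [-0.116, -3.138, -0.001]
contact_force: [0.5, -0.2, 0.1]
opening: 0.0556
grip_force: 0.0
t: 11.05
tool_pos: [0.4845, -0.262, 0.0086]
tool_rot: [0.116, 3.136, -0.003]
contact_force: [-0.6, 0.1, 6.8]
opening: 0.0309
grip_force: 59.6
go 0 offset [-0.0969  0.2157 -0.1015] twist [ 0.   0.3 71.6]
go 180 offset [-0.0969  0.2157 -0.1015] twist [  -0.3    0.  -108.4]
go 0 offset [-0.0966  0.2159 -0.0305] twist [ 0.   0.3 71.6]
go 180 offset [-0.0966  0.2159 -0.0305] twist [  -0.3    0.  -108.4]
```

```bash
python3 -m crank '[{"offset":[0,0,-0.03],"twist":[0,0,0]},{"offset":[-0.005,0.01,-0.08],"twist":[0,0,10]},{"offset":[-0.03,0.06,-0.1],"twist":[0,0,20]},{"offset":[-0.05,0.11,-0.1],"twist":[0,0,30]},{"offset":[-0.07,0.15,-0.1],"twist":[0,0,40]},{"offset":[-0.09,0.19,-0.1],"twist":[0,0,50]},{"offset":[-0.097,0.216,-0.1],"twist":[0,0,60]},{"offset":[-0.097,0.216,-0.1],"twist":[0,0,71.6]},{"offset":[-0.097,0.216,-0.07],"twist":[0,0,71.6]},{"offset":[-0.097,0.216,-0.035],"twist":[0,0,71.6]},{"offset":[-0.097,0.216,-0.033],"twist":[0,0,71.6]},{"offset":[-0.097,0.216,-0.033],"twist":[0,0,71.6]}]' 0.1 60
cat >> h.py <<'E'
def held():
    """cell held vs barrel, from the wrist picture: edges by row"""
    o,im,K,T=shot('wrist');r=cut_out('cell0','wrist')[0]['region']
    hs=im.astype(int);cop=(hs[...,0]-hs[...,2]>25)&(hs[...,0]>1.3*hs[...,1])&r
    ys,xs=np.nonzero(cop);print('cop rows',ys.min(),ys.max())
    for y in (205,215,225): 
        x=np.nonzero(cop[y])[0]
        if len(x):print('row',y,x.min(),x.max(),'c',(x.min()+x.max())/2)
    ys,xs=np.nonzero(r);print('mask rows',ys.min(),ys.max());return o,im
E
python3 - <<'E'
from h import *
o,im=held();go([.5966,-.0538,.0395],14.2)
cv2.imwrite('pics/w6.png',im[90:370,200:440][...,::-1])
E
```

```text
t: 12.55
tool_pos: [0.5959, -0.0528, 0.0401]
tool_rot: [1.93, 2.478, 0.001]
contact_force: [0.5, -0.1, -0.7]
opening: 0.0312
grip_force: 59.8
cop rows 190 254
row 205 273 363 c 318.0
row 215 273 363 c 318.0
row 225 273 363 c 318.0
mask rows 184 362
go 0 offset [-0.0006 -0.0005  0.0019] twist [ 0.2  0.1 -0. ]
go 180 offset [-0.0006 -0.0005  0.0019] twist [ 1.0e-01 -3.0e-01  1.8e+02]
```

View pics/w6.png

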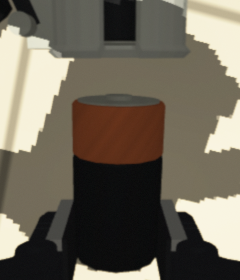

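The second cell is centred at column 318 and the flare at 319, so the insertion is the same as before.

```bash
python3 -m crank '[{"offset":[0.005,0.0005,0.0005],"twist":[0,0,0]},{"offset":[0.018,0.0005,0.0005],"twist":[0,0,0]},{"offset":[0.026,0.0005,0.0005],"twist":[0,0,0]},{"offset":[0.034,0.0005,0.0005],"twist":[0,0,0]},{"offset":[0.042,0.0005,0.0005],"twist":[0,0,0]},{"offset":[0.05,0.0005,0.0005],"twist":[0,0,0]},{"offset":[0.054,0.0005,0.0005],"twist":[0,0,0]},{"offset":[0.056,0.0005,0.0005],"twist":[0,0,0]},{"offset":[0.056,0.0005,0.0005],"twist":[0,0,0]}]' 0.1 60
```

```text
t: 13.78
tool_pos: [0.5826, 0.0002, 0.0388]
tool_rot: [1.929, 2.477, -0.003]
contact_force: [1.1, -4.9, -2.1]
opening: 0.0311
grip_force: 62.8
```

```bash
python3 -m crank '[{"offset":[-0.0005,0,0],"twist":[0,0,0]},{"offset":[-0.0005,0,0],"twist":[0,0,0]},{"offset":[-0.0005,0,0],"twist":[0,0,0]},{"offset":[-0.03,0,0],"twist":[0,0,0]},{"offset":[-0.045,0,0],"twist":[0,0,0]}]' 0.52 60
python3 -m crank '[{"offset":[0,0,0],"twist":[0,0,0]},{"offset":[0,0,0],"twist":[0,0,0]},{"offset":[0,0,0],"twist":[0,0,0]},{"offset":[0,0,0],"twist":[0,0,0]},{"offset":[0.012,0,0],"twist":[0,0,0]},{"offset":[0.024,0,0],"twist":[0,0,0]},{"offset":[0.036,0,0],"twist":[0,0,0]},{"offset":[0.046,0,0],"twist":[0,0,0]},{"offset":[0.048,0,0],"twist":[0,0,0]}]' 0 40
python3 - <<'E'
from h import *
o,im,K,T=shot('wrist');a=im[60:400,200:440]
cv2.imwrite('pics/w7.png',a[...,::-1])
c=np.array([.4717,-.3537]);y=np.radians(71.9);g=c-.01875*np.array([np.cos(y),np.sin(y)]);print(g)
go([*g,.0065],-18.1)
E
```

```text
t: 14.4
tool_pos: [0.5936, -0.0421, 0.039]
tool_rot: [-1.931, -2.477, -0.002]
contact_force: [-1.0, -0.1, -0.0]
opening: 0.0447
grip_force: 0.0
t: 15.52
tool_pos: [0.5817, 0.0044, 0.0389]
tool_rot: [1.927, 2.478, -0.002]
contact_force: [1.4, -7.1, -1.4]
opening: 0.0002
grip_force: 4.0
[ 0.46587482 -0.37152217]
go 0 offset [-0.3357 -0.2046  0.0331] twist [ 0.1  0.1 32.3]
go 180 offset [-0.3357 -0.2046  0.0331] twist [-2.000e-01  1.000e-01 -1.477e+02]
```

View pics/w7.png

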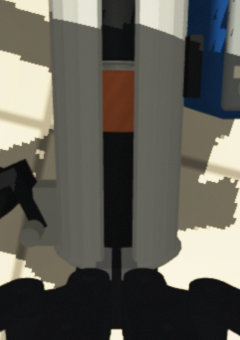

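The second cell is seated with its minus end flush at row 248, and the first is ahead of it. The ten pictures are used up, so I'll work from numbers from here. Next I take a close measurement above the third cell.

```bash
python3 -m crank '[{"offset":[-0.03,0,-0.02],"twist":[0,0,0]},{"offset":[-0.07,-0.02,-0.06],"twist":[0,0,10]},{"offset":[-0.12,-0.05,-0.08],"twist":[0,0,20]},{"offset":[-0.17,-0.085,-0.1],"twist":[0,0,32]},{"offset":[-0.22,-0.12,-0.12],"twist":[0,0,32]},{"offset":[-0.27,-0.155,-0.12],"twist":[0,0,32]},{"offset":[-0.31,-0.185,-0.12],"twist":[0,0,32]},{"offset":[-0.336,-0.205,-0.12],"twist":[0,0,32]},{"offset":[-0.336,-0.205,-0.12],"twist":[0,0,32]}]' 0.65 60
python3 - <<'E'
from h import *
o,im,K,T=shot('wrist');cells('wrist',o,im,K,T)
E
```

```text
t: 16.7
tool_pos: [0.4641, -0.3728, 0.1587]
tool_rot: [-2.542, -1.845, -0.001]
contact_force: [0.2, 0.5, 0.2]
opening: 0.0558
grip_force: 0.0
cell conf 0.98 px [318. 207.  44.  82.] c [ 0.4716 -0.3529] mid [ 0.4713 -0.3537] plusyaw 70.2 ext 0.066 0.033 cop 0.35
```

```bash
python3 -c "
from h import *
go([.4652,-.3713,.0065],-19)"
```

```text
go 0 offset [-0.0006  0.0003  0.1521] twist [-0.  -0.1  1.1]
go 180 offset [-0.0006  0.0003  0.1521] twist [ 1.000e-01 -0.000e+00 -1.789e+02]
```

```bash
python3 -m crank '[{"offset":[0,0,0.05],"twist":[0,0,1]},{"offset":[0,0,0.1],"twist":[0,0,1]},{"offset":[0,0,0.135],"twist":[0,0,1]},{"offset":[0,0,0.15],"twist":[0,0,1]},{"offset":[0,0,0.152],"twist":[0,0,1]}]' 0.65 60
python3 -m crank '[{"offset":[0,0,0],"twist":[0,0,0]},{"offset":[0,0,0],"twist":[0,0,0]},{"offset":[0,0,0],"twist":[0,0,0]},{"offset":[0,0,0],"twist":[0,0,0]}]' 0.1 60
python3 - <<'E'
from h import *
go([.5966,-.0538,.0395],14.2)
E
```

```text
t: 17.42
tool_pos: [0.4653, -0.3703, 0.0064]
tool_rot: [-2.553, -1.829, -0.0]
contact_force: [-0.1, 0.1, 0.9]
opening: 0.056
grip_force: 0.0
t: 17.92
tool_pos: [0.4664, -0.3725, 0.0091]
tool_rot: [2.552, 1.826, 0.002]
contact_force: [-0.8, 1.8, 6.5]
opening: 0.0306
grip_force: 59.8
go 0 offset [ 0.3437  0.0204 -0.0308] twist [  0.2   0.1 -33. ]
go 180 offset [ 0.3437  0.0204 -0.0308] twist [  0.2  -0.2 147. ]
```

```bash
python3 -m crank '[{"offset":[0,0,-0.03],"twist":[0,0,0]},{"offset":[0.02,0,-0.08],"twist":[0,0,0]},{"offset":[0.07,0,-0.1],"twist":[0,0,-8]},{"offset":[0.13,0.005,-0.1],"twist":[0,0,-16]},{"offset":[0.19,0.01,-0.1],"twist":[0,0,-25]},{"offset":[0.25,0.015,-0.1],"twist":[0,0,-33]},{"offset":[0.3,0.02,-0.1],"twist":[0,0,-33]},{"offset":[0.335,0.02,-0.1],"twist":[0,0,-33]},{"offset":[0.343,0.02,-0.07],"twist":[0,0,-33]},{"offset":[0.343,0.02,-0.035],"twist":[0,0,-33]},{"offset":[0.343,0.02,-0.0325],"twist":[0,0,-33]},{"offset":[0.343,0.02,-0.0325],"twist":[0,0,-33]}]' 0.1 60
python3 - <<'E'
from h import *
o,im=held();go([.5966,-.0538,.0395],14.2)
E
```

```text
t: 19.42
tool_pos: [0.5949, -0.0534, 0.04]
tool_rot: [1.93, 2.478, 0.0]
contact_force: [0.8, -0.5, -0.7]
opening: 0.0306
grip_force: 59.8Traceback (most recent call last):
  File "<stdin>", line 2, in <module>
  File "h.py", line 46, in held
    ys,xs=np.nonzero(cop);print('cop rows',ys.min(),ys.max())
                                           ~~~~~~^^
    return umr_minimum(a, axis, None, out, keepdims, initial, where)
ValueError: zero-size array to reduction operation minimum which has no identity
```

```bash
python3 - <<'E'
from h import *
o,im,K,T=shot('wrist','w8')
hs=im.astype(int);cop=(hs[...,0]-hs[...,2]>25)&(hs[...,0]>1.3*hs[...,1]);cop[:,:250]=0;cop[:,400:]=0;cop[:160]=0;cop[300:]=0
ys,xs=np.nonzero(cop);print(len(ys),ys.min(),ys.max())
for y in (205,215,225):
    x=np.nonzero(cop[y])[0];print(y,x.min(),x.max(),(x.min()+x.max())/2)
go([.5966,-.0538,.0395],14.2)
E
```

```text
5146 192 255
205 268 360 314.0
215 269 359 314.0
225 269 359 314.0
go 0 offset [-0.0002  0.0005  0.0019] twist [ 0.2  0.1 -0.1]
go 180 offset [-0.0002  0.0005  0.0019] twist [ 1.000e-01 -3.000e-01  1.799e+02]
```

```bash
python3 -m crank '[{"offset":[0.005,0.0018,0.0007],"twist":[0,0,0]},{"offset":[0.018,0.0018,0.0007],"twist":[0,0,0]},{"offset":[0.026,0.0018,0.0007],"twist":[0,0,0]},{"offset":[0.034,0.0018,0.0007],"twist":[0,0,0]},{"offset":[0.04,0.0018,0.0007],"twist":[0,0,0]}]' 0.1 60
```

```text
t: 20.2
tool_pos: [0.5866, -0.0134, 0.0388]
tool_rot: [1.93, 2.478, 0.0]
contact_force: [1.2, -1.4, -1.1]
opening: 0.031
grip_force: 59.9
```

```bash
python3 -m crank '[{"offset":[0.006,0,0],"twist":[0,0,0]},{"offset":[0.011,0,0],"twist":[0,0,0]},{"offset":[0.014,0,0],"twist":[0,0,0]},{"offset":[0.0155,0,0],"twist":[0,0,0]},{"offset":[0.0155,0,0],"twist":[0,0,0]}]' 0.1 60
```

```text
t: 20.82
tool_pos: [0.583, 0.0003, 0.0386]
tool_rot: [1.929, 2.478, -0.001]
contact_force: [2.0, -4.8, -1.1]
opening: 0.0314
grip_force: 61.8
```

```bash
python3 -m crank '[{"offset":[-0.0005,-0.001,0],"twist":[0,0,0]},{"offset":[-0.0005,-0.001,0],"twist":[0,0,0]},{"offset":[-0.0005,-0.001,0],"twist":[0,0,0]},{"offset":[-0.03,-0.001,0],"twist":[0,0,0]},{"offset":[-0.045,-0.001,0],"twist":[0,0,0]}]' 0.52 60
python3 -m crank '[{"offset":[0,0,0],"twist":[0,0,0]},{"offset":[0,0,0],"twist":[0,0,0]},{"offset":[0,0,0],"twist":[0,0,0]},{"offset":[0,0,0],"twist":[0,0,0]},{"offset":[0.012,0,0],"twist":[0,0,0]},{"offset":[0.024,0,0],"twist":[0,0,0]},{"offset":[0.036,0,0],"twist":[0,0,0]},{"offset":[0.041,0,0],"twist":[0,0,0]},{"offset":[0.045,0,0],"twist":[0,0,0]},{"offset":[0.046,0,0],"twist":[0,0,0]}]' 0 40
```

```text
t: 21.45
tool_pos: [0.593, -0.0429, 0.0387]
tool_rot: [-1.93, -2.477, -0.001]
contact_force: [-0.4, 0.7, -0.2]
opening: 0.0443
grip_force: 0.0
t: 22.7
tool_pos: [0.5828, -0.0005, 0.0393]
tool_rot: [1.926, 2.475, -0.004]
contact_force: [3.1, -11.4, -1.1]
opening: -0.0
grip_force: 5.7
```

```bash
python3 -m crank '[{"offset":[0.0015,0,0],"twist":[0,0,0]},{"offset":[0.003,0,0],"twist":[0,0,0]},{"offset":[0.003,0,0],"twist":[0,0,0]}]' 0 40
```

```text
t: 23.08
tool_pos: [0.5832, -0.0002, 0.0401]
tool_rot: [1.923, 2.471, -0.007]
contact_force: [3.9, -17.1, -1.0]
opening: -0.0
grip_force: 8.7
```

The stack is home: the closed fingers stopped with force rising to 17 N, about 4 mm short of the previous push depth. Next is the cap, at φ ≈ −155°. I'll go over it and come down behind its outer face.

```bash
python3 -m crank '[{"offset":[-0.02,0,-0.03],"twist":[0,0,0]},{"offset":[-0.02,-0.01,-0.075],"twist":[0,0,0]},{"offset":[0,-0.06,-0.08],"twist":[0,0,0]},{"offset":[0.045,-0.1,-0.08],"twist":[0,0,0]},{"offset":[0.048,-0.1,-0.08],"twist":[0,0,0]},{"offset":[0.048,-0.1,-0.08],"twist":[0,0,0]}]' 0 40
cat >> h.py <<'E'
cT=np.array([.6272,.1522]);yT=np.radians(14.2);ET=np.array([[np.cos(yT),-np.sin(yT)],[np.sin(yT),np.cos(yT)]])
tol=lambda p:(np.asarray(p)[...,:2]-cT)@ET
E
python3 - <<'E'
from h import *
o,im,K,T=shot('wrist','w9');print('tcp local',tol(o['tool_pos'])*1e3)
for r in cut_out('cap','wrist')[:2]:
    ys,xs=np.nonzero(r['region']);W=tol(ray(K,T,np.c_[xs,ys],.05))*1e3;print(r['confidence'],r['rect'],W.mean(0),W.min(0),W.max(0))
h=im.astype(int);red=(h[...,0]>110)&(h[...,1]<70)&(h[...,2]<70)
n,l,s,ce=cv2.connectedComponentsWithStats(red.astype(np.uint8))
for i in range(1,n):
    if s[i,4]>15:print('red',s[i],tol(ray(K,T,ce[i],.055))*1e3)
E
```

```text
t: 23.82
tool_pos: [0.4725, 0.0271, 0.119]
tool_rot: [1.929, 2.478, 0.001]
contact_force: [-0.2, -0.9, 0.2]
opening: -0.0002
grip_force: 0.0
tcp local [-180.62444703  -83.34315312]
0.93 [388.4, 308.0, 104.8, 68.2] [-134.94481865 -111.60985411] [-165.75862618 -137.15816264] [-102.76806851  -90.80082139]
red [622   0  18  13 105] [[-24.20413612  49.62800914]]
```

```bash
python3 -m crank '[{"offset":[0,0,0.04],"twist":[0,0,0]},{"offset":[0,0,0.075],"twist":[0,0,0]},{"offset":[0,0,0.077],"twist":[0,0,0]}]' 0 40
python3 - <<'E'
from h import *
o=get_obs();p=tol(o['tool_pos'])*1e3;print(p)
for f in (-155,-145,-135,-125,-115,-105,-95,-85,-75,-65,-55,-45,-35,-25,-15,-8,0):
    a=np.radians(f);h=13*abs(np.cos(a))+14.5*abs(np.sin(a));x,y=50,-24-h
    q=np.array([-110,-112])+[x*np.cos(a)-y*np.sin(a),x*np.sin(a)+y*np.cos(a)]
    d=q-p;print(f,'toolx %.0f tooly %.0f'%(d[1],d[0]))
E
```

```text
t: 24.3
tool_pos: [0.4706, 0.0266, 0.039]
tool_rot: [-1.928, -2.473, 0.005]
contact_force: [-0.2, -0.3, 0.2]
opening: 0.0001
grip_force: 0.0
[-182.62979175  -83.39691553]
-155 toolx -12 tooly 10
-145 toolx -22 tooly 7
-135 toolx -33 tooly 7
-125 toolx -45 tooly 8
-115 toolx -56 tooly 13
-105 toolx -66 tooly 20
-95 toolx -75 tooly 29
-85 toolx -82 tooly 38
-75 toolx -88 tooly 46
-65 toolx -92 tooly 55
-55 toolx -94 tooly 66
-45 toolx -95 tooly 77
-35 toolx -92 tooly 89
-25 toolx -88 tooly 100
-15 toolx -80 tooly 110
-8 toolx -74 tooly 117
0 toolx -66 tooly 123
```

```bash
python3 -m crank '[{"offset":[-0.012,0.010,0],"twist":[0,0,0]},{"offset":[-0.022,0.007,0],"twist":[0,0,0]},{"offset":[-0.033,0.007,0],"twist":[0,0,0]},{"offset":[-0.045,0.008,0],"twist":[0,0,0]},{"offset":[-0.056,0.013,0],"twist":[0,0,0]},{"offset":[-0.066,0.020,0],"twist":[0,0,0]},{"offset":[-0.075,0.029,0],"twist":[0,0,0]},{"offset":[-0.082,0.038,0],"twist":[0,0,0]}]' 0 40
python3 - <<'E'
from h import *
o,im,K,T=shot('wrist','w10');print('tcp local',tol(o['tool_pos'])*1e3)
for r in cut_out('cap','wrist')[:2]:
    ys,xs=np.nonzero(r['region']);W=tol(ray(K,T,np.c_[xs,ys],.05))*1e3;print(r['confidence'],r['rect'],W.mean(0),W.min(0),W.max(0))
E
```

```text
t: 25.3
tool_pos: [0.5295, -0.044, 0.0413]
tool_rot: [-1.93, -2.478, 0.001]
contact_force: [-3.3, 0.7, 0.6]
opening: -0.0003
grip_force: 1.3
tcp local [-142.85253432 -166.19742517]
0.7 [380.0, 262.1, 72.3, 164.8] [-120.94870814 -142.37672635] [-133.21703273 -177.84984493] [-107.61811785 -110.82297034]
```

```bash
python3 -m crank '[{"offset":[-0.006,0.008,0],"twist":[0,0,0]},{"offset":[-0.010,0.017,0],"twist":[0,0,0]},{"offset":[-0.012,0.028,0],"twist":[0,0,0]},{"offset":[-0.013,0.039,0],"twist":[0,0,0]},{"offset":[-0.010,0.051,0],"twist":[0,0,0]},{"offset":[-0.006,0.062,0],"twist":[0,0,0]},{"offset":[0.002,0.072,0],"twist":[0,0,0]},{"offset":[0.008,0.079,0],"twist":[0,0,0]},{"offset":[0.014,0.085,0],"twist":[0,0,0]},{"offset":[0.016,0.085,0],"twist":[0,0,0]}]' 0 40
python3 - <<'E'
from h import *
o,im,K,T=shot('wrist','w11');print('tcp local',tol(o['tool_pos'])*1e3)
for r in cut_out('cap','wrist')[:2]:
    ys,xs=np.nonzero(r['region']);W=tol(ray(K,T,np.c_[xs,ys],.05))*1e3;print(r['confidence'],r['rect'],W.mean(0),W.min(0),W.max(0))
E
```

```text
t: 26.65
tool_pos: [0.609, -0.0076, 0.0419]
tool_rot: [1.927, 2.476, 0.0]
contact_force: [4.3, -8.6, -4.7]
opening: -0.0002
grip_force: 4.4
tcp local [ -56.88584279 -150.42806536]
0.89 [253.2, 286.6, 196.9, 71.3] [ -82.03545818 -138.57069727] [-117.91778825 -152.56999815] [ -42.72745149 -121.82553324]
```

```bash
python3 -m crank '[{"offset":[0.002,0,0],"twist":[0,0,0]},{"offset":[0.004,0,0],"twist":[0,0,0]},{"offset":[0.004,0,0],"twist":[0,0,0]}]' 0 40
python3 -c "
from h import *
print(tol(get_obs()['tool_pos'])*1e3)
o,im,K,T=shot('top')
for r in cut_out('trivet','top')[:3]:
    ys,xs=np.nonzero(r['region']);print(r['confidence'],r['rect'],np.median(im[ys,xs],0),ray(K,T,[r['rect'][:2]],.02))"
```

```text
t: 27.12
tool_pos: [0.6089, -0.0075, 0.0422]
tool_rot: [1.924, 2.47, -0.004]
contact_force: [6.3, -15.7, -6.0]
opening: -0.0004
grip_force: 8.4
[ -56.95366917 -150.3425263 ]
0.85 [384.2, 171.3, 44.7, 47.6] [86. 16. 15.] [[ 0.81569636 -0.19885051  0.02      ]]
0.84 [472.8, 229.9, 47.6, 38.4] [86. 17. 15.] [[ 0.63601414 -0.4465369   0.02      ]]
0.82 [374.7, 224.4, 45.0, 39.4] [47. 50. 49.] [[ 0.6588086 -0.1647966  0.02     ]]
```

Cap shut: force doubled with no further movement. The dark trivet is at top (375,224), median colour (47,50,49). The other two candidates, (384,171) and (473,230), are red. I'll go above it.

```bash
python3 -m crank '[{"offset":[-0.03,-0.01,-0.01],"twist":[0,0,0]},{"offset":[-0.06,-0.01,-0.06],"twist":[0,0,0]},{"offset":[-0.1,0.0,-0.11],"twist":[0,0,0]},{"offset":[-0.14,0.0,-0.16],"twist":[0,0,0]},{"offset":[-0.165,0.0,-0.18],"twist":[0,0,0]},{"offset":[-0.165,0.0,-0.18],"twist":[0,0,0]},{"offset":[-0.165,0.0,-0.18],"twist":[0,0,0]}]' 0.7 60
python3 - <<'E'
from h import *
o,im,K,T=shot('wrist','w12')
for r in cut_out('trivet','wrist')[:3]:
    m=r['region'].astype(np.uint8);ys,xs=np.nonzero(m);print(r['confidence'],np.round(r['rect']),np.median(im[ys,xs],0))
    # hub: opening removes thin arms
    k=cv2.morphologyEx(m,cv2.MORPH_OPEN,np.ones((19,19)));cs,_=cv2.findContours(k,0,1)
    for c in sorted(cs,key=cv2.contourArea)[-1:]:
        b=cv2.minAreaRect(c);print(b)
        print('hub c z.045',ray(K,T,[b[0]],.045),'z.02',ray(K,T,[b[0]],.02))
    d=cv2.boxPoints(cv2.minAreaRect(np.c_[xs,ys].astype(np.int32)));print('all',ray(K,T,d,.01)[:,:2].round(3).tolist())
    W=ray(K,T,np.c_[xs,ys],.004);c=ray(K,T,[r['rect'][:2]],.004)[0]
    a=np.degrees(np.arctan2(W[:,1]-c[1],W[:,0]-c[0]));rr=np.hypot(W[:,1]-c[1],W[:,0]-c[0])
    f=rr>.04;print('arm phase',np.degrees(np.angle(np.exp(4j*np.radians(a[f])).mean()))/4,abs(np.exp(4j*np.radians(a[f])).mean()))
E
```

```text
t: 28.1
tool_pos: [0.6464, -0.1621, 0.2203]
tool_rot: [-1.929, -2.477, -0.001]
contact_force: [0.1, -0.7, -1.0]
opening: 0.0597
grip_force: 0.0
0.76 [479. 286. 134. 108.] [106.   5.   3.]
((475.0, 297.0), (46.0, 46.0), 90.0)
hub c z.045 [[ 0.80503489 -0.19223586  0.045     ]] z.02 [[ 0.81872292 -0.19961617  0.02      ]]
all [[0.742, -0.173], [0.847, -0.122], [0.916, -0.229], [0.803, -0.286]]
arm phase -13.730409994758626 0.6051878335013808
0.74 [327. 229. 152. 151.] [28. 29. 28.]
all [[0.59, -0.208], [0.626, -0.103], [0.73, -0.135], [0.701, -0.247]]
arm phase 26.865836278549114 0.9211886937943613
```

```bash
cat >> h.py <<'E'
from scipy.optimize import minimize
def box(x0,x1,y0,y1,z0,z1): return np.array([[x,y,z] for x in (x0,x1) for y in (y0,y1) for z in (z0,z1)])
def parts():
    P=[box(-.015,.015,-.015,.015,0,.045)]
    for k in range(4):
        a=np.radians(45+90*k);M=np.array([[np.cos(a),-np.sin(a),0],[np.sin(a),np.cos(a),0],[0,0,1]])
        t=np.linspace(0,2*np.pi,12,endpoint=False)
        pin=np.concatenate([np.c_[.062+.005*np.cos(t),.005*np.sin(t),0*t+z] for z in (0,.05)])
        P+=[box(.018,.062,-.004,.004,0,.008)@M.T,pin@M.T]
    return P
def fit_trivet(m,K,T,x0,z0=0.):
    P=parts();M=np.zeros((480*2,640*2),np.uint8);mm=cv2.resize(m.astype(np.uint8),None,fx=2,fy=2,interpolation=0)
    def f(v):
        a=v[2];Rz=np.array([[np.cos(a),-np.sin(a),0],[np.sin(a),np.cos(a),0],[0,0,1]]);M[:]=0
        for p in P:
            u=proj(K,T,p@Rz.T+[v[0]/10,v[1]/10,z0]);cv2.fillConvexPoly(M,cv2.convexHull((u*2*16).round().astype(np.int32)),1,shift=4)
        return 1-(M&mm).sum()/(M|mm).sum()
    b=min((minimize(f,[x0[0]*10,x0[1]*10,np.radians(y)],method='Nelder-Mead',options=dict(initial_simplex=np.array([[x0[0]*10,x0[1]*10,np.radians(y)]]*4)+np.vstack([np.zeros(3),np.diag([.1,.1,.1])]),xatol=1e-3,fatol=1e-4)) for y in (-28,-18,-8)),key=lambda r:r.fun)
    return b.x[0]/10,b.x[1]/10,np.degrees(b.x[2]),1-b.fun
E
python3 - <<'E'
from h import *
o,im,K,T=shot('wrist')
for r in cut_out('trivet','wrist'):
    ys,xs=np.nonzero(r['region'])
    if im[ys,xs].mean(0)[0]<70 and r['confidence']>.4:
        print(r['rect']);v=fit_trivet(r['region'],K,T,(.655,-.163));print(np.round(v,4))
        for a in (0,90): go([v[0],v[1],.1],v[2]+a)
E
```

```text
[329.2, 228.1, 151.7, 147.1]
[  0.6575  -0.1648 -18.445    0.907 ]
go 0 offset [-0.0058  0.0105  0.1198] twist [-0.2 -0.1 32.7]
go 180 offset [-0.0058  0.0105  0.1198] twist [ 1.000e-01 -2.000e-01 -1.473e+02]
go 0 offset [-0.0058  0.0105  0.1198] twist [ -0.1  -0.2 -57.3]
go 180 offset [-0.0058  0.0105  0.1198] twist [-2.000e-01  1.000e-01  1.227e+02]
[289.0, 8.0, 98.8, 14.0]
[  0.655  -0.163 -28.      0.   ]
go 0 offset [-0.0035  0.0085  0.1198] twist [-0.2 -0.1 42.2]
go 180 offset [-0.0035  0.0085  0.1198] twist [ 1.000e-01 -2.000e-01 -1.378e+02]
go 0 offset [-0.0035  0.0085  0.1198] twist [ -0.1  -0.2 -47.8]
go 180 offset [-0.0035  0.0085  0.1198] twist [-2.000e-01  1.000e-01  1.322e+02]
```

Dark trivet fit: (0.6575, −0.1648), yaw −18.4°, IoU 0.91. Before taking it, I'll look straight down on the spindle.

```bash
python3 -m crank '[{"offset":[0.06,0.015,0],"twist":[0,0,0]},{"offset":[0.12,0.03,0],"twist":[0,0,0]},{"offset":[0.18,0.045,0],"twist":[0,0,0]},{"offset":[0.234,0.058,0.02],"twist":[0,0,0]},{"offset":[0.234,0.058,0.02],"twist":[0,0,0]},{"offset":[0.234,0.058,0.02],"twist":[0,0,0]}]' 0.8 60
python3 - <<'E'
from h import *
o,im,K,T=shot('wrist','w13');print(o['tool_pos'])
c0=np.r_[cT,.118];u=proj(K,T,[c0,np.r_[cT,.088]]);print('expected px top/shoulder',u.round(1))
x,y=u[1].round().astype(int);g=cv2.cvtColor(im,cv2.COLOR_RGB2GRAY)[y-30:y+31:2,x-30:x+31:2]
for r in g: print(' '.join('%3d'%v for v in r))
print(x,y)
# slot: profile along barrel slot (turntable local x=-80)
for yl in range(70,-125,-6):
    q=cT+ET@[-.08,yl/1e3];p=proj(K,T,[[*q,.064]])[0].round().astype(int)
    if 0<=p[0]<640 and 0<=p[1]<480: print(yl,im[p[1],p[0]],end=' ')
E
```

```text
t: 29.05
tool_pos: [0.6455, 0.0781, 0.201]
tool_rot: [-1.929, -2.479, 0.002]
contact_force: [0.1, -0.9, 0.6]
opening: 0.0683
grip_force: 0.0
[0.64552915 0.07811117 0.20099406]
expected px top/shoulder [[316.8 127.7]
 [316.8 129.9]]
193 194 193 193 194 194 194 194 194 195 194 195 196 194 194 195 194 195 194 194 194 195 195 194 194 193 192 193 192 192 192
198 197 197 198 198 198 199 199 198 199 198 197 197 198 195 194 182 192 197 198 197 198 199 197 197 198 198 197 197 196 196
196 197 197 195 196 196 197 195 196 196 193 151 122 130 109 106  88  95 128 160 182 195 196 195 194 193 193 193 192 192 192
194 195 195 195 195 195 195 194 190 157 113  68  73  79  67  52  40  57  71  80 104 158 187 193 191 192 191 190 191 191 190
192 193 193 193 193 192 193 181 115  71  58  33  31  35  34  37  31  29  30  35  47  70 111 176 190 190 191 190 191 191 190
155 174 187 191 164 111 148  90  31  31  33  30  32  30  30  30  31  30  30  29  31  32  33  60 144 174 185 190 191 191 190
 72  77  86 121 132  67  39  29  30  29  30  30  29  30  32  32  30  29  31  30  28  31  31  31  36  70  85 128 164 181 189

[... 2788 characters left out ...]
 64  66  67  67  67  67  67  67  67  67  67  67  67  67  67  66
 67  67  67  66  68  65  64  67  67  65  66  67  67  67  67  66  66  65  66  66  67  67  66  65  66  66  67  65  65  66  65
317 130
70 [212 199 167] 64 [28 29 28] 58 [7 7 8] 52 [195  96  45] 46 [199  99  47] 40 [201 101  47] 34 [23 23 23] 28 [ 8 11 12] 22 [11 12 11] 16 [ 8  9 10] 10 [10 11 11] 4 [31 31 29] -2 [34 33 32] -8 [197  99  46] -14 [196  97  45] -20 [205 104  47] -26 [23 22 22] -32 [24 24 24] -38 [26 26 26] -44 [25 24 24] -50 [26 24 25] -56 [28 28 26] -62 [30 29 29] -68 [188  93  45] -74 [71 35 17] -80 [70 35 16] -86 [45 24 14] -92 [18 18 18] -98 [24 24 24] -104 [22 22 23] -110 [26 26 25] -116 [23 22 24] -122 [22 21 22]
```

The slot profile shows three copper bands at y ≈ 52…38, −5…−23 and −67…−86 mm: a clean 61.5 mm pitch up to the closed end, so the cells are home.

```bash
python3 - <<'E'
from h import *
im=cv2.imread('pics/w13.png');g=cv2.cvtColor(im,cv2.COLOR_BGR2GRAY);o=get_obs();K,T=cam('wrist',o)
m=(g>52).astype(np.uint8)
n,l,s,ce=cv2.connectedComponentsWithStats(m,connectivity=4);i=l[129,316]
cs,_=cv2.findContours((l==i).astype(np.uint8),0,1);b=cv2.minAreaRect(cs[0]);print(b,s[i])
W=ray(K,T,cv2.boxPoints(b),.113);d=W[1]-W[0];print('c',ray(K,T,[b[0]],.113)[0],'yaw',np.degrees(np.arctan2(d[1],d[0]))%90, np.linalg.norm(d[:2]),np.linalg.norm((W[2]-W[1])[:2]))
dk=(g<50).astype(np.uint8);n,l,s,ce=cv2.connectedComponentsWithStats(dk);j=l[129,296]
cs,_=cv2.findContours((l==j).astype(np.uint8),0,1);(x,y),r=cv2.minEnclosingCircle(cs[0]);print('shoulder',x,y,r,ray(K,T,[[x,y]],.088))
v=(.6575,-.1648,-18.4);go([v[0],v[1],.15],v[2]);go([v[0],v[1],.014],v[2]);print(o['q'])
E
```

```text
((317.20001220703125, 129.10000610351562), (21.042255401611328, 21.150718688964844), 40.60129928588867) [304 115  28  29 438]
c [0.62814682 0.15104961 0.113     ] yaw 61.91211854307038 0.012226332924830673 0.012249740895830157
shoulder 317.11468505859375 130.89215087890625 26.26690673828125 [[0.62818096 0.15095737 0.088     ]]
go 0 offset [-0.2376 -0.048   0.0517] twist [-0.   0.  32.6]
go 180 offset [-0.2376 -0.048   0.0517] twist [  -0.    -0.  -147.4]
go 0 offset [-0.2376 -0.048   0.1877] twist [-0.   0.  32.6]
go 180 offset [-0.2376 -0.048   0.1877] twist [  -0.    -0.  -147.4]
[ 5.07787240e-03  1.30973074e-01  1.57945254e+00 -3.34747849e-04
  1.43119211e+00 -2.41947479e-01]
```

```bash
python3 -m crank '[{"offset":[-0.06,-0.012,0],"twist":[0,0,8]},{"offset":[-0.12,-0.024,0],"twist":[0,0,16]},{"offset":[-0.18,-0.036,0],"twist":[0,0,24]},{"offset":[-0.238,-0.048,0.03],"twist":[0,0,32.6]},{"offset":[-0.238,-0.048,0.07],"twist":[0,0,32.6]},{"offset":[-0.238,-0.048,0.1],"twist":[0,0,32.6]},{"offset":[-0.238,-0.048,0.1],"twist":[0,0,32.6]}]' 0.7 60
python3 - <<'E'
from h import *
o,im,K,T=shot('wrist','w14')
for r in cut_out('trivet','wrist'):
    ys,xs=np.nonzero(r['region'])
    if im[ys,xs].mean(0)[0]<70 and r['confidence']>.4 and len(ys)>2000:
        print(r['rect']);v=fit_trivet(r['region'],K,T,(.6575,-.1648));print(np.round(v,4));go([v[0],v[1],.014],v[2])
go([.6575,-.1648,.014],-18.4)
E
```

```text
t: 29.98
tool_pos: [0.6552, -0.1658, 0.0985]
tool_rot: [-2.547, -1.831, 0.005]
contact_force: [-0.5, -0.4, 1.2]
opening: 0.06
grip_force: 0.0
[318.9, 259.9, 189.7, 177.1]
[  0.657   -0.165  -18.4251   0.9006]
go 0 offset [ 0.0005 -0.0015  0.0889] twist [ 0.1  0.  -0.1]
go 180 offset [ 0.0005 -0.0015  0.0889] twist [ 0.000e+00 -1.000e-01  1.799e+02]
go 0 offset [ 0.0008 -0.001   0.0889] twist [ 0.1  0.  -0.1]
go 180 offset [ 0.0008 -0.001   0.0889] twist [ 0.000e+00 -1.000e-01  1.799e+02]
```

```bash
python3 -m crank '[{"offset":[0.0005,-0.001,0.04],"twist":[0,0,0]},{"offset":[0.0005,-0.001,0.07],"twist":[0,0,0]},{"offset":[0.0005,-0.001,0.085],"twist":[0,0,0]},{"offset":[0.0005,-0.001,0.086],"twist":[0,0,0]}]' 0.7 60
python3 -m crank '[{"offset":[0,0,0],"twist":[0,0,0]},{"offset":[0,0,0],"twist":[0,0,0]},{"offset":[0,0,0],"twist":[0,0,0]},{"offset":[0,0,0],"twist":[0,0,0]},{"offset":[0,0,0],"twist":[0,0,0]}]' 0.1 100
python3 - <<'E'
from h import *
go([.6282,.151,.150],-28.1)
E
```

```text
t: 30.58
tool_pos: [0.6572, -0.164, 0.0161]
tool_rot: [2.548, 1.837, 0.0]
contact_force: [0.2, -0.5, 0.8]
opening: 0.0598
grip_force: 0.0
t: 31.2
tool_pos: [0.6585, -0.1644, 0.0181]
tool_rot: [2.546, 1.835, 0.003]
contact_force: [0.1, 0.2, 5.9]
opening: 0.0286
grip_force: 101.0
go 0 offset [ 0.2896 -0.128  -0.1324] twist [ 0.2 -0.   9.7]
go 180 offset [ 0.2896 -0.128  -0.1324] twist [   0.     0.3 -170.3]
```

```bash
python3 -m crank '[{"offset":[0,0,-0.04],"twist":[0,0,0]},{"offset":[0,-0.01,-0.1],"twist":[0,0,0]},{"offset":[0.04,-0.04,-0.14],"twist":[0,0,0]},{"offset":[0.08,-0.075,-0.16],"twist":[0,0,2]},{"offset":[0.132,-0.102,-0.16],"twist":[0,0,4]},{"offset":[0.18,-0.11,-0.16],"twist":[0,0,6]},{"offset":[0.235,-0.12,-0.155],"twist":[0,0,8]},{"offset":[0.29,-0.128,-0.145],"twist":[0,0,9.7]},{"offset":[0.29,-0.128,-0.135],"twist":[0,0,9.7]},{"offset":[0.29,-0.128,-0.135],"twist":[0,0,9.7]},{"offset":[0.29,-0.128,-0.135],"twist":[0,0,9.7]}]' 0.1 100
python3 - <<'E'
from h import *
o,im,K,T=shot('wrist','w15');tp=o['tool_pos'];print(tp,np.degrees(np.arctan2(*R.from_rotvec(o['tool_rot']).as_matrix()[[1,0],1])))
for r in cut_out('trivet','wrist'):
    ys,xs=np.nonzero(r['region']);print(np.round(r['rect']),r['confidence'])
    if im[ys,xs].mean(0)[0]<70 and r['confidence']>.4 and len(ys)>2000:
        v=fit_trivet(r['region'],K,T,tp[:2],tp[2]-.0175);print(np.round(v,4))
        print('trivet rel tool',R.from_rotvec(o['tool_rot']).inv().apply([v[0]-tp[0],v[1]-tp[1],0]))
go([.6282,.151,.150],-28.1)
E
```

```text
t: 32.58
tool_pos: [0.627, 0.1506, 0.1504]
tool_rot: [2.696, 1.613, -0.001]
contact_force: [0.1, 0.2, -3.1]
opening: 0.0284
grip_force: 100.0
[0.62697482 0.15057022 0.15042758] -28.20710923454529
go 0 offset [0.0007 0.0004 0.0012] twist [ 0.  -0.  -0.1]
go 180 offset [0.0007 0.0004 0.0012] twist [-0.000e+00 -1.000e-01  1.799e+02]
```

```bash
python3 -m crank '[{"offset":[0.0012,0,0.006],"twist":[0,0,0]},{"offset":[0.0012,0,0.012],"twist":[0,0,0]},{"offset":[0.0012,0,0.016],"twist":[0,0,0]},{"offset":[0.0012,0,0.02],"twist":[0,0,0]},{"offset":[0.0012,0,0.024],"twist":[0,0,0]},{"offset":[0.0012,0,0.026],"twist":[0,0,0]}]' 0.1 100
```

```text
t: 33.42
tool_pos: [0.6275, 0.1528, 0.1242]
tool_rot: [-2.695, -1.615, 0.001]
contact_force: [-0.1, 0.0, -2.6]
opening: 0.0282
grip_force: 99.9
```

```bash
python3 -m crank '[{"offset":[0,0,0.005],"twist":[0,0,0]},{"offset":[0,0,0.01],"twist":[0,0,0]},{"offset":[0,0,0.014],"twist":[0,0,0]},{"offset":[0,0,0.017],"twist":[0,0,0]},{"offset":[0,0,0.0185],"twist":[0,0,0]},{"offset":[0,0,0.0185],"twist":[0,0,0]}]' 0.1 100
```

```text
t: 34.17
tool_pos: [0.6279, 0.1529, 0.1063]
tool_rot: [2.694, 1.615, 0.001]
contact_force: [0.0, 0.2, -3.2]
opening: 0.0285
grip_force: 100.2
```

```bash
python3 -m crank '[{"offset":[0,0,0.001],"twist":[0,0,0]},{"offset":[0,0,0.002],"twist":[0,0,0]},{"offset":[0,0,0.003],"twist":[0,0,0]},{"offset":[0,0,0.003],"twist":[0,0,0]}]' 0.1 100
```

```text
t: 34.67
tool_pos: [0.6281, 0.1529, 0.106]
tool_rot: [2.694, 1.615, 0.001]
contact_force: [-5.8, -1.2, 9.0]
opening: 0.0285
grip_force: 101.9
```

Contact at the shoulder height with 12 N, so it's seated. Release and lift straight off.

```bash
python3 -m crank '[{"offset":[0,0,-0.002],"twist":[0,0,0]},{"offset":[0,0,-0.002],"twist":[0,0,0]},{"offset":[0,0,-0.002],"twist":[0,0,0]},{"offset":[0,0,-0.002],"twist":[0,0,0]},{"offset":[0,0,-0.03],"twist":[0,0,0]},{"offset":[0,0,-0.08],"twist":[0,0,0]},{"offset":[-0.05,0,-0.12],"twist":[0,0,0]},{"offset":[-0.08,0,-0.13],"twist":[0,0,0]},{"offset":[-0.08,0,-0.13],"twist":[0,0,0]}]' 0.65 60
python3 - <<'E'
from h import *
o,im,K,T=shot('wrist','w16');print(o['tool_pos'])
for r in cut_out('trivet','wrist'):
    ys,xs=np.nonzero(r['region']);print(np.round(r['rect']),r['confidence'],im[ys,xs].mean(0))
    if r['confidence']>.4 and len(ys)>2000:
        for z in (.088,.118): print(z,np.round(fit_trivet(r['region'],K,T,(.628,.151),z),4))
for r in cut_out('cap','wrist')[:2]:
    ys,xs=np.nonzero(r['region']);W=tol(ray(K,T,np.c_[xs,ys],.06))*1e3;print('cap',r['confidence'],W.mean(0),W.min(0),W.max(0))
i2=shot('scene','s2')
E
```

```text
t: 35.8
tool_pos: [0.5903, 0.0809, 0.235]
tool_rot: [2.695, 1.611, 0.004]
contact_force: [0.5, 1.1, -0.3]
opening: 0.0552
grip_force: 0.0
[0.59027158 0.08094782 0.23500353]
[595. 344.  85. 122.] 0.82 [100.10514665  12.15107914   9.18732706]
0.088 [  0.628   0.151 -28.      0.   ]
0.118 [  0.628   0.151 -28.      0.   ]
[315. 118. 167. 169.] 0.6 [64.4788547  65.82376172 62.47079151]
0.088 [  0.6279   0.152  -28.0663   0.8978]
0.118 [  0.6277   0.1511 -28.0287   0.6906]
[299. 163. 250. 327.] 0.57 [121.94618082 121.98525666 112.86197597]
0.088 [  0.6487   0.1815 -44.3037   0.1489]
0.118 [  0.6383   0.1854 -20.3614   0.1909]
[317. 274.  52.  54.] 0.33 [42.55107914 30.87625899 24.48345324]
cap 0.93 [ -77.97988282 -133.93996285] [-113.37086166 -145.56138173] [ -41.8903964  -118.11938595]
cap 0.67 [-22.27007692 -11.00440278] [-114.73018641 -146.78180308] [57.81454799 77.85275846]
```

```bash
python3 - <<'E'
from h import *
o,im,K,T=shot('wrist')
r=cut_out('cap','wrist')[0]['region'];ys,xs=np.nonzero(r);W=tol(ray(K,T,np.c_[xs,ys],.06))*1e3
for a in range(-115,-40,10):
    k=abs(W[:,0]-a)<3
    if k.any():print(a,W[k,1].min().round(1),W[k,1].max().round(1))
h=im.astype(int);red=(h[...,0]>60)&(h[...,1]<.4*h[...,0])&r;ys,xs=np.nonzero(red)
if len(ys):W=tol(ray(K,T,np.c_[xs,ys],.058))*1e3;print('tab',W.min(0),W.max(0))
E
```

```text
-115 -137.3 -122.1
-105 -141.2 -121.6
-95 -145.1 -128.8
-85 -146.1 -127.1
-75 -145.5 -127.7
-65 -143.8 -126.9
-55 -140.0 -119.3
-45 -139.6 -126.8
tab [ -56.40266067 -139.62183056] [ -43.61902416 -128.01023286]
```

The cap outline is symmetric about the barrel axis (tilt about 0.02 rad), and the trivet fit agrees with the hub on the shoulder. Handing in.

```bash
python3 -c "
from station import *
print(finish_job())"
```

```text
the job is handed in; nothing more can be done
None
```

I've handed the job in, at about 36 s of the 72 s allowed: by my last checks all three cells are home in the barrel, the cap is shut, and the trivet's hub is down on the spindle's shoulder; I got no verdict back, and I didn't re-measure the other bench items.

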